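Hook the lipped lid under the ledge of the fume filter box and swing it shut

TASK

Close the grey fume filter box with the lid that has the red grip and a steel lip: holding the lid tilted, lip end low, hook the lip under the box's yellow ledge, then swing the lid down until it lies flat on the box between its ridges, and let go. Leave the lipless cover with the blue grip where it lies.

Things in the scene. Friction and masses are not known exactly. Their poses are not given: they have to be found in the camera images.
- lipped_lid: Lid to fit: loose black plate 90 (x) x 110 (y) x 5 mm, 180 g, flat on the desk, with a steel lip 60 wide, 5 thick that continues it from y = +55 to +79. Red upright grip rib centred on the origin: 60 long along x, 14 thick along y, top 60 above the lid's underside; pinch it across its thickness from above. Origin: centre of the plate's underside (without lip); +y points to the lip, z up.
- lid_lip (a point): Middle of the lip's outer lower edge, 79 mm from the lid's origin along its +y. Seated, it is under the ledge and the lid lies flat on the deck, its origin near x = 0, y = 0, z = 50 mm of the box, its plate inside ridges and stop (play 7 mm either way along y, 8 along x).
- filter_box: Grey box fixed on a 4 mm board. Origin: its underside (z = 4 mm) below the seat's middle; +y points to the yellow ledge, z up. Flat deck 50 mm above the origin, with an opening over a filter. Ledge: free edge at y = +60, underside 18 and top 23 above the deck; wall under it at y = +86. Front stop 16 high, inner face y = -62 (no sliding in flat). Side ridges 6 high, inner faces x = -53, +53.
- plain_cover: A bystander to leave alone: a loose cover like the lid (90 x 110 x 5 mm, same rib) but with a blue grip and no lip. Origin: centre of its underside. Behind the work a laser head and its arm (not listed) overhang the desk: solid from x = 0.545 m onwards (world), 0.33 to 0.47 m above the desk, for all y above -0.17 m; keep wrist and gripper in front of it also when swinging across.

How it is judged:
On the way:
1. the lip is under the ledge while the lid is still tilted (y of lid_lip in the frame of filter_box between 0.064 and 0.092 m and z of lid_lip in the frame of filter_box between 0.044 and 0.068 m and x of lid_lip in the frame of filter_box between -0.03 and 0.03 m and angle between lipped_lid's own z axis and vertical above 0.09 rad), for 0.05 s.
At the end, for the whole second after the job is handed in: The lipped lid lies still and flat (within 3 degrees) on the deck of the filter box, its underside within 4 mm of the deck, its lip at least 6 mm under the ledge, its origin within 12 mm along the box's y and 14 mm along its x of the seat's middle, turned less than 11 degrees from the box (y of lid_lip in the frame of filter_box above 0.066 m and y of lipped_lid in the frame of filter_box between -0.012 and 0.012 m and x of lipped_lid in the frame of filter_box between -0.014 and 0.014 m and z of lipped_lid in the frame of filter_box between 0.046 and 0.054 m and angle between lipped_lid's own z axis and vertical below 0.05 rad and angle between the y axis of lipped_lid and the y axis of filter_box, either way round below 0.2 rad and linear speed of lipped_lid below 0.02 m/s); the robot touches nothing.
It fails at once if the lipless cover with the blue grip was moved more than 30 mm (distance of plain_cover from where it was at the start of the episode above 0.03 m).
It also fails if it takes over 45 s, if anything falls off the work surface, if the arm or the gripper's body presses on something with over 40 N, if the wrist force passes 120 N, or if a joint passes its speed limit or range.

ROBOT

A 6-joint arm with a two-finger parallel gripper is mounted at the origin on a cart in front of the work surface, level with it; the furniture and walls round the work are solid. World frame = base frame: x ahead of the robot, y to its left, z up, the work surface at z = 0. Lengths are in m, angles in rad, forces in N, time in s.
With the tool pointing down it reaches from about 0.375 to 0.9 m from the base axis. Payload 3.1 kg.
Tool frame: the origin (TCP) lies on the centre line of the jaws, within the pads' length; the fingertips stand 22 mm ahead of it and the grasp point (between the pads) lies 3 mm ahead of it; z points along the fingers, x is the direction in which the jaws open and shut, and the axes are right-handed (so a half turn about z gives the same grasp; the last joint's range is limited). The gripper opens to 87 mm and grips with 3 to 60 N. Pads are 19 mm wide; open, the fingers measure 117 mm over their backs; the gripper's body (75 mm by 190 mm) begins 51 mm behind the grasp point.
Start: joints at [-1.488, 0.527, 1.433, -0, 1.181, -0.178], TCP at [0.161, -0.604, 0.245] pointing down, gripper open.
Joint ranges: [-3.08, 3.08], [-0.75, 2.2], [0.22, 2.44], [-1.43, 4.57], [0, 2.65], [-2.85, 2.85]. Speed limits (rad/s): [2.79, 2.79, 3.14, 3.14, 3.14, 3.14].

INTERFACE

Orientations are given as a unit quaternion [x, y, z, w].
In Python, from rig import robot, camera, order gives the robot as it stands.
- The arm moves only by the shell command python3 -m pendant 'ROWS' [OPENING] [FORCE]. ROWS is JSON, a list of rows, each a list of 2 entries, a list of its own where there are three numbers: the shift along the tool's x, y, z in mm, then the turn about the tool's z in degrees. A call has 1 to 8 rows; each row shifts and turns the commanded pose from where the row before left it, along the tool's axes as they then stand; what a row does not reach is not made up. A row lasts 1/8 s, in which the tool goes at most 62.5 mm and 10.7 degrees, less where a joint would pass 70% of its speed; a pose out of reach is approached as far as the arm can. A call with a gripper value outside its range is refused whole. OPENING is the finger opening in mm, from 0 to 87, set as the call begins (- or left out, the last holds). The fingers move at their own pace and stop on an object; FORCE is the grip in N (left out, the last holds). Time passes only in rows, so rows that do not move let the fingers close. It gives the time, the measured TCP pose, the force and the opening at its end, in the units of the state.
- robot.get_obs(): the state, without advancing time (a new reading comes with each control period).
- camera(name): name is "scene" or "top" or "wrist"; returns a dict with "pixels" (384x512x3 uint8, blue, green, red), "mtx" (3x3 intrinsics, pixels), "R" (3x3) and "t" (3): a world point X has camera coordinates R X + t. Camera axes: x right, y down, z forward; pixel columns grow to the right and rows downward; lengths in m; the calibration is good to about 2 mm. A picture is of the moment at which its call begins. There is no depth.
- order.hand_in(): hands the job in, once; it reports no verdict.
The state is a dict: "time": time; "q": joint angles; "joint_velocities": joint speeds; "joint_torque": joint torques, N m; "position": TCP position; "tool_rot": TCP orientation; "ft_force": force on the tool from outside, world axes, zero at the start; "moment": the same for the moment, N m; "grip_width": finger opening in m.
Only numpy, scipy, OpenCV 4.12 (cv2) and the standard library are available. Lean on these libraries where they do the work, as an engineer would, in place of code of your own. Each camera call takes 0.05 s, during which the arm holds its last target. There are 200 camera calls.

## Working session

There is one attempt and no reset: what is moved stays moved. The work goes in short steps, Python scripts to look and compute and a shell command to move; the robot and the scene stay as the last step left them, time stands still between calls to the robot, and variables do not carry over. Pictures are saved under pics/ and viewed, about 8 in all and at most 12, crops included, and the job is handed in when it is done.

```bash
mkdir -p pics; ls; python3 - <<'E'
from rig import robot,camera
import cv2,numpy as np
o=robot.get_obs();print(o)
for n in("scene","top"):
    c=camera(n);cv2.imwrite(f"pics/{n}0.png",c["pixels"]);np.savez(f"{n}0.npz",**c)
    print(n,c["mtx"].tolist(),c["R"].round(3).tolist(),c["t"].tolist())
E
```

```text
pics
{'time': 0.0, 'q': array([-1.48854196e+00,  5.28423399e-01,  1.43394825e+00,  2.34604786e-05,
        1.18142646e+00, -1.78469471e-01]), 'joint_velocities': array([-0.00167068, -0.00084147, -0.00043766,  0.00091893, -0.00057729,
        0.00087784]), 'joint_torque': array([-3.52281950e-04, -4.40035915e+01, -1.76593298e+01,  6.32991409e-02,
        5.84449363e-02, -1.65338565e-04]), 'position': array([ 0.16110556, -0.60313685,  0.24358327]), 'tool_rot': array([ 7.93022646e-01, -6.09191157e-01, -7.33317842e-04, -8.23635030e-04]), 'ft_force': array([ 0.32917185, -0.95516859,  0.26221605]), 'moment': array([-0.01739337,  0.05069345,  0.02603847]), 'grip_width': 0.08696869061111155}
scene [[438.8647773740915, 0.0, 257.528623033249], [0.0, 438.8647773740915, 196.83713275961338], [0.0, 0.0, 1.0]] [[-0.451, -0.893, -0.013], [-0.382, 0.206, -0.901], [0.807, -0.401, -0.434]] [0.32473582745623364, 0.15535094395460572, 0.8587968199699918]
top [[462.7446356897609, 0.0, 260.5995853492793], [0.0, 462.7446356897609, 184.64201888890668], [0.0, 0.0, 1.0]] [[0.009, -1.0, -0.007], [-0.984, -0.008, -0.18], [0.18, 0.009, -0.984]] [0.15582761536883702, 0.4371599439277739, 0.9567452463258884]
```

View pics/scene0.png

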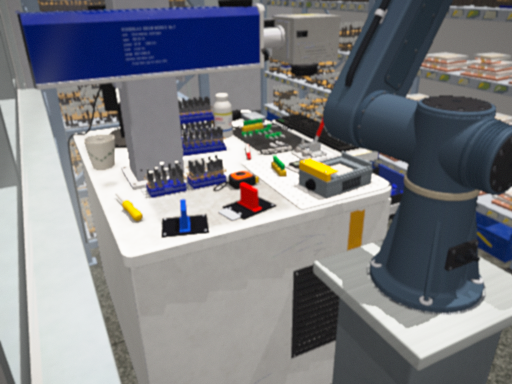

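View pics/top0.png

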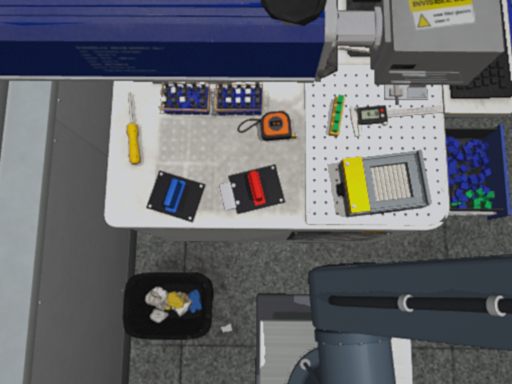

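The scene view shows the red-grip lid at about (250,200), the blue cover at (185,220) and the box at (335,175). In the top view the lid is at (257,188) with its lip to the left (world +y), and the box is at (390,183) with its ledge also to the left. I'll zoom in to get corners.

```bash
python3 - <<'E'
import cv2
i=cv2.imread("pics/top0.png")
a=cv2.resize(i[155:220,212:302],None,fx=8,fy=8,interpolation=cv2.INTER_CUBIC)
b=cv2.resize(i[145:225,333:433],None,fx=8,fy=8,interpolation=cv2.INTER_CUBIC)
cv2.imwrite("pics/lid.png",a[:, :]);cv2.imwrite("pics/box.png",b)
E
```

```text
(no output)
```

View pics/lid.png

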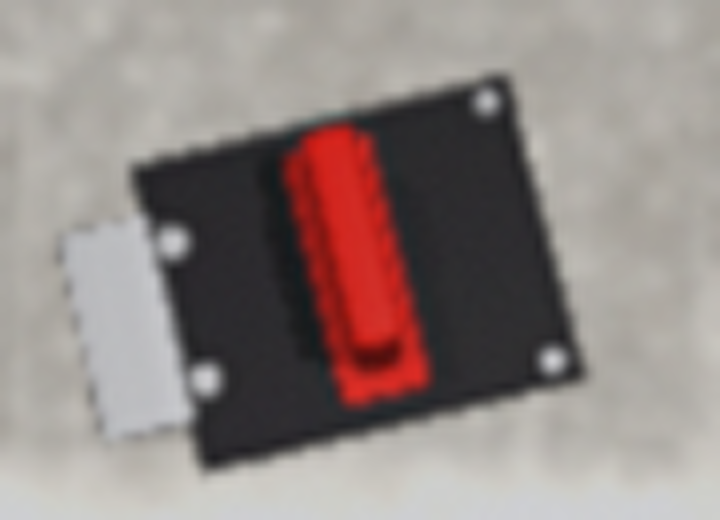

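View pics/box.png

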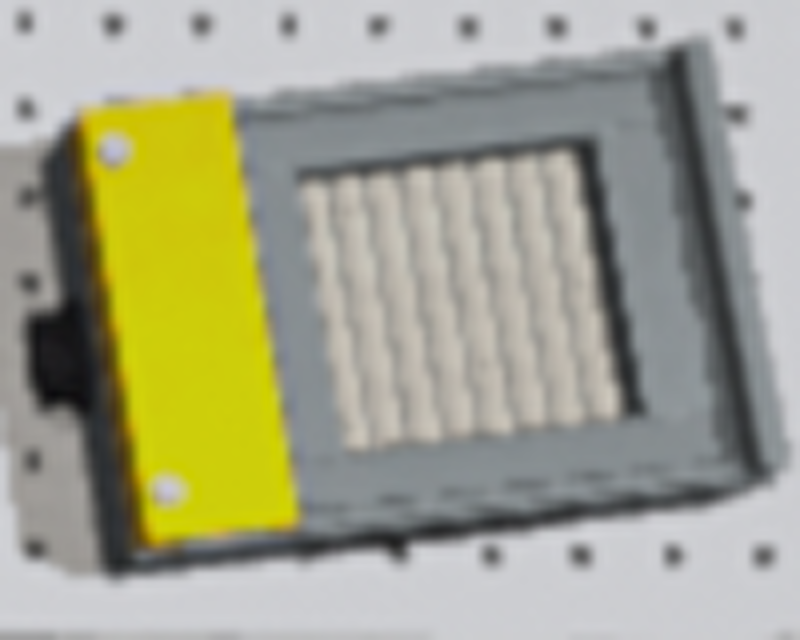

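Crop corners, before adding the offsets:
- **Lid plate:** (133,170), (508,75), (585,375), (205,470).
- **Lip outer edge:** (62,237) to (105,437).
- **Ledge free edge:** (232,92) to (300,523).
- **Stop inner top edge:** (690,45) to (762,470).

```bash
cat > geo.py <<'E'
import numpy as np,cv2
def world(c,px,z):
    px=np.atleast_2d(px).astype(float);M=c["mtx"];R=c["R"];t=c["t"]
    d=(np.linalg.inv(M)@np.c_[px,np.ones(len(px))].T).T@R; C=-R.T@t
    return C+d*((z-C[2])/d[:,2])[:,None]
def fit(L,W): # planar rigid fit W=Rot L+t
    L,W=np.array(L,float),np.array(W)[:,:2];l=L-L.mean(0);w=W-W.mean(0)
    a=np.arctan2((l[:,0]*w[:,1]-l[:,1]*w[:,0]).sum(),(l*w).sum())
    R=np.array([[np.cos(a),-np.sin(a)],[np.sin(a),np.cos(a)]]);t=W.mean(0)-R@L.mean(0)
    return a,t,(L@R.T+t-W)
E
python3 - <<'E'
from geo import *
c=dict(np.load("top0.npz"))
up=lambda p,o:(np.array(p)+.5)/8-.5+np.array(o)
lid=world(c,up([(133,170),(508,75),(585,375),(205,470),(62,237),(105,437)],(212,155)),.005)
a,t,e=fit([(.045,.055),(.045,-.055),(-.045,-.055),(-.045,.055),(.03,.079),(-.03,.079)],lid);print("lid",np.degrees(a),t,(e*1e3).round(1).tolist())
le=world(c,up([(232,92),(300,523),(80,108),(150,543)],(333,145)),.077)
st=world(c,up([(690,45),(762,470)],(333,145)),.070)
print(le.round(4).tolist(),st.round(4).tolist())
W=np.r_[le[:2],st];h=np.linalg.norm(le[0]-le[1])/2;s=np.linalg.norm(st[0]-st[1])/2;print("half widths",h,s)
a,t,e=fit([(h,.06),(-h,.06),(s,-.062),(-s,-.062)],W);print("box",np.degrees(a),t,(e*1e3).round(1).tolist())
cv=world(c,[(162,172),(204,185),(189,220),(148,206)],.005);print("cover",cv.mean(0))
E
```

```text
lid 14.395796440832083 [0.43364405 0.16934404] [[1.8, 1.0], [1.1, -0.6], [-1.1, -1.4], [-1.1, 0.4], [0.6, 1.1], [-1.4, -0.5]]
[[0.4916, -0.0515, 0.077], [0.3782, -0.0655, 0.077], [0.487, -0.0117, 0.077], [0.3727, -0.027, 0.077]] [[0.507, -0.1741, 0.07], [0.3939, -0.1868, 0.07]]
half widths 0.05713441905030412 0.05691396439514135
box 7.021242568808383 [ 0.44253898 -0.11845204] [[0.3, -0.4], [0.3, -0.4], [-0.4, 1.0], [-0.3, -0.2]]
cover [0.41584409 0.34857741 0.005     ]
```

```bash
cat >> geo.py <<'E'
from scipy.spatial.transform import Rotation as Ro
BOX=(np.radians(7.02),np.array([.4425,-.1185]))
def pose():
    from rig import robot
    o=robot.get_obs();R=Ro.from_quat(o["tool_rot"]).as_matrix()
    print("t",round(o["time"],2),"p",o["position"].round(4),"yaw",np.degrees(np.arctan2(R[1,0],R[0,0])).round(2),"tilt",np.degrees(np.arccos(-R[2,2])).round(2),"F",o["ft_force"].round(1),"w",o["grip_width"].round(4),"q",o["q"].round(2))
    return o["position"],np.degrees(np.arctan2(R[1,0],R[0,0]))
def rows(wps,step=45,turn=9):
    "waypoints (x,y,z,yaw deg) of the TCP -> rows in tool axes"
    p,y=pose();p=p.copy();out=[]
    for w in wps:
        g=np.array(w[:3]);n=int(max(np.ceil(np.linalg.norm(g-p)*1e3/step),np.ceil(abs(w[3]-y)/turn),1))
        for k in range(n,0,-1):
            a=np.radians(y);X=np.array([np.cos(a),np.sin(a),0]);Y=np.array([np.sin(a),-np.cos(a),0]);Z=np.array([0,0,-1.])
            d=(g-p)/k;s=[int(round(1e3*d@v)) for v in(X,Y,Z)];r=int(round(-(w[3]-y)/k))
            p=p+(s[0]*X+s[1]*Y+s[2]*Z)/1e3;y-=r;out.append([s,r])
    for i in range(0,len(out),8):print(str(out[i:i+8]).replace(" ",""))
def box(x,y):
    a,t=BOX;return np.array([np.cos(a)*x-np.sin(a)*y,np.sin(a)*x+np.cos(a)*y])+t
E
python3 -c "
from geo import *
rows([(.44,-.1,.2,-5),(.434,.169,.14,14.4)])"
```

```text
Traceback (most recent call last):
  File "geo.py", line 20, in rows
    p,y=pose();p=p.copy();out=[]
        ~~~~^^
  File "geo.py", line 16, in pose
    print("t",round(o["time"],2),"p",o["position"].round(4),"yaw",np.degrees(np.arctan2(R[1,0],R[0,0])).round(2),"tilt",np.degrees(np.arccos(-R[2,2])).round(2),"F",o["ft_force"].round(1),"w",o["grip_width"].round(4),"q",o["q"].round(2))
                                                                                                                                                                                               ^^^^^^^^^^^^^^^^^^^^^
AttributeError: 'float' object has no attribute 'round'
```

```bash
sed -i 's/o\["grip_width"\].round(4)/round(o["grip_width"],4)/' geo.py
python3 -c "
from geo import *
rows([(.44,-.1,.2,-5),(.434,.169,.14,14.4)])"
```

```text
t 0.1 p [ 0.1611 -0.6033  0.2437] yaw -75.06 tilt 0.11 F [ 0.2 -0.1 -0.7] w 0.0867 q [-1.49  0.53  1.43 -0.    1.18 -0.18]
[[[-32,-31,3],-5],[[-29,-33,3],-5],[[-26,-36,3],-5],[[-23,-38,3],-6],[[-19,-40,4],-5],[[-15,-42,3],-6],[[-11,-43,4],-5],[[-7,-44,3],-6]]
[[[-2,-44,4],-5],[[1,-44,3],-6],[[6,-44,4],-5],[[10,-43,3],-6],[[14,-41,4],-5],[[-4,-38,9],-3],[[-2,-38,8],-3],[[0,-39,9],-3]]
[[[2,-38,8],-3],[[4,-38,9],-2],[[5,-39,8],-3],[[7,-38,9],-2]]
```

```bash
python3 -m pendant '[[[-32,-31,3],-5],[[-29,-33,3],-5],[[-26,-36,3],-5],[[-23,-38,3],-6],[[-19,-40,4],-5],[[-15,-42,3],-6],[[-11,-43,4],-5],[[-7,-44,3],-6]]' 87 20
python3 -m pendant '[[[-2,-44,4],-5],[[1,-44,3],-6],[[6,-44,4],-5],[[10,-43,3],-6],[[14,-41,4],-5],[[-4,-38,9],-3],[[-2,-38,8],-3],[[0,-39,9],-3]]'
python3 -m pendant '[[[2,-38,8],-3],[[4,-38,9],-2],[[5,-39,8],-3],[[7,-38,9],-2],[[0,0,0],0],[[0,0,0],0]]'
python3 - <<'E'
from geo import *
from rig import camera
c=camera("wrist");cv2.imwrite("pics/wrist1.png",c["pixels"]);np.savez("wrist1.npz",**c)
c2=camera("scene");cv2.imwrite("pics/scene1.png",c2["pixels"]);np.savez("scene1.npz",**c2)
rows([(.4336,.1693,.051,14.4)],step=20)
E
```

```text
time: 1.1
position: [0.3336, -0.2917, 0.2183]
tool_rot: [0.962, -0.275, -0.0, -0.0]
ft_force: [0.7, -0.2, 0.1]
grip_width: 0.0872
time: 2.1
position: [0.4376, 0.0158, 0.1742]
tool_rot: [0.999, 0.035, -0.0, -0.0]
ft_force: [1.0, -0.0, -0.5]
grip_width: 0.0866
time: 2.85
position: [0.4342, 0.1685, 0.1405]
tool_rot: [0.993, 0.122, -0.0, 0.0]
ft_force: [-0.2, -1.0, 0.5]
grip_width: 0.0867
t 2.95 p [0.4345 0.1679 0.1407] yaw 13.87 tilt 0.01 F [0.1 0.7 0.4] w 0.087 q [ 0.13  0.49  1.92 -0.    0.73 -0.11]
[[[0,0,18],0],[[0,0,18],0],[[0,-1,18],0],[[0,0,18],0],[[-1,-1,18],-1]]
```

View pics/wrist1.png

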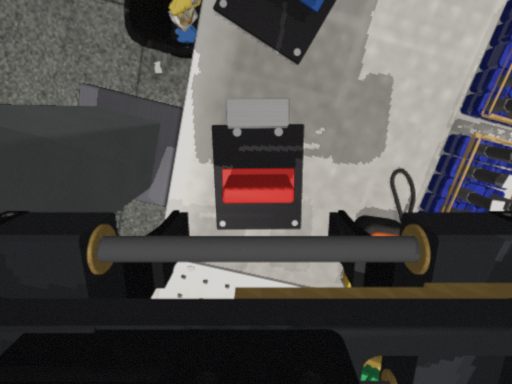

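Wrist view: the lid sits between the open fingers. Its plate corners are at (213,127), (303,125), (301,228) and (217,228), and the rib's top face spans about (222,169) to (294,169). I'll check these against the top-camera fit.

```bash
python3 - <<'E'
from geo import *
c=dict(np.load("wrist1.npz"))
w=world(c,[(303,125),(301,228),(217,228),(213,127),(289,98),(228,99)],.005)
a,t,e=fit([(.045,.055),(.045,-.055),(-.045,-.055),(-.045,.055),(.03,.079),(-.03,.079)],w);print("lid",np.degrees(a),t,(e*1e3).round(1).tolist())
E
```

```text
lid 14.442955663337958 [0.43410834 0.17095597] [[1.6, 1.6], [0.9, -1.5], [0.3, -2.4], [-1.8, 1.9], [0.8, 0.3], [-1.8, 0.1]]
```

```bash
python3 -m pendant '[[[0,-1,18],0],[[0,-1,18],0],[[0,0,18],0],[[0,0,18],0],[[-1,0,18],-1],[[0,0,0],0],[[0,0,0],0]]'
python3 -m pendant '[[[0,0,0],0],[[0,0,0],0],[[0,0,0],0],[[0,0,0],0],[[0,0,0],0],[[0,0,0],0]]' 50 20
python3 -c "
from geo import *
pose()"
```

```text
time: 3.82
position: [0.4334, 0.1699, 0.0511]
tool_rot: [0.992, 0.129, 0.0, 0.0]
ft_force: [0.5, 0.2, 0.9]
grip_width: 0.0869
time: 4.58
position: [0.433, 0.1705, 0.0508]
tool_rot: [0.992, 0.13, 0.0, -0.0]
ft_force: [-0.4, 0.4, 4.5]
grip_width: 0.0596
t 4.58 p [0.433  0.1705 0.0508] yaw 14.95 tilt 0.03 F [-0.4  0.4  4.5] w 0.0596 q [ 0.13  0.67  1.97  0.    0.49 -0.13]
```

Gripped with a 59.6 mm opening across the rib's 60 mm length, because the arm can't tilt the tool. This lets the lid pivot in the pads. I'll tilt it by pressing its rear edge on top of the fixed ledge.

```bash
python3 -m pendant '[[[0,0,-20],0],[[0,0,-30],0],[[0,0,-40],0],[[0,0,0],0],[[0,0,0],0]]'
python3 - <<'E'
from geo import *
g=box(0,.141);print(g)
rows([(*g,.142,7)],step=40)
E
```

```text
time: 5.2
position: [0.4321, 0.1703, 0.1399]
tool_rot: [0.992, 0.13, -0.001, 0.0]
ft_force: [-0.6, -0.3, -1.6]
grip_width: 0.0596
[0.42526757 0.021443  ]
t 5.2 p [0.4321 0.1703 0.1399] yaw 14.94 tilt 0.09 F [-0.6 -0.3 -1.6] w 0.0596 q [ 0.13  0.49  1.93 -0.    0.72 -0.13]
[[[-11,36,-1],2],[[-10,36,0],2],[[-9,36,-1],2],[[-8,36,0],2]]
```

```bash
python3 -m pendant '[[[-11,36,-1],2],[[-10,36,0],2],[[-9,36,-1],2],[[-8,36,0],2],[[0,0,0],0],[[0,0,0],0]]'
python3 - <<'E'
from geo import *
from rig import camera
pose()
c=camera("scene");np.savez("scene2.npz",**c);i=c["pixels"]
M=c["mtx"]@(c["R"]@np.array([*box(0,.141),.1])+c["t"]);u=(M[:2]/M[2]).astype(int);print(u)
cv2.imwrite("pics/s2.png",cv2.resize(i[u[1]-60:u[1]+60,u[0]-80:u[0]+80],None,fx=5,fy=5,interpolation=cv2.INTER_CUBIC))
E
```

```text
time: 5.95
position: [0.4246, 0.022, 0.1415]
tool_rot: [0.998, 0.06, -0.001, -0.001]
ft_force: [0.2, -0.0, -2.6]
grip_width: 0.0596
t 5.95 p [0.4246 0.022  0.1415] yaw 6.91 tilt 0.18 F [ 0.2 -0.  -2.6] w 0.0596 q [-0.21  0.45  2.02  0.    0.67 -0.33]
[300 161]
```

View pics/s2.png

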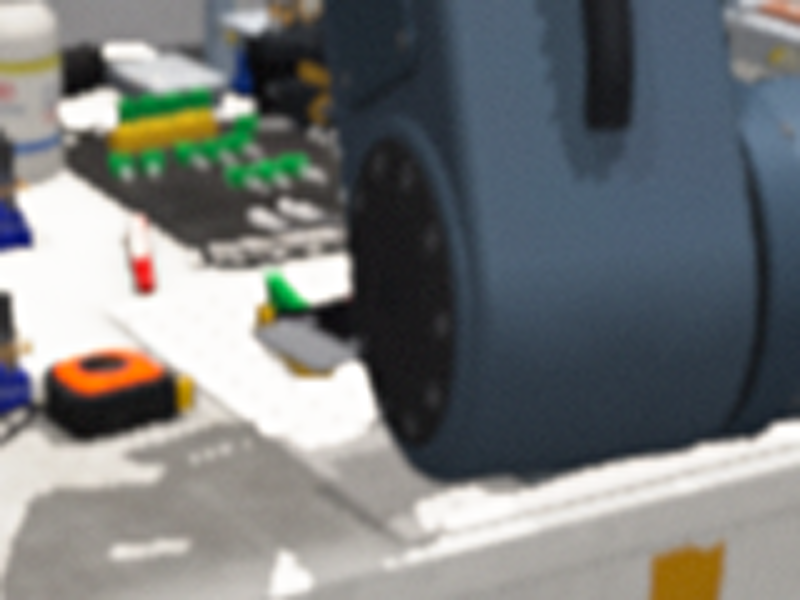

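The forearm hides the lid in the scene view; only the lip shows, at crop (305,340). For the tilt I'll use the wrist camera. Pressing down on the ledge now.

```bash
python3 -m pendant '[[[0,0,8],0],[[0,0,6],0],[[0,0,4],0],[[0,0,2],0],[[0,0,2],0],[[0,0,2],0],[[0,0,0],0]]'
python3 - <<'E'
from geo import *
from rig import camera
pose()
c=camera("wrist");np.savez("wrist3.npz",**c);cv2.imwrite("pics/w3.png",c["pixels"])
E
```

```text
time: 6.88
position: [0.425, 0.0231, 0.1188]
tool_rot: [0.998, 0.06, -0.0, -0.001]
ft_force: [-0.8, 6.5, 6.4]
grip_width: 0.0598
t 6.88 p [0.425  0.0231 0.1188] yaw 6.92 tilt 0.11 F [-0.8  6.5  6.4] w 0.0598 q [-0.21  0.5   2.04  0.    0.6  -0.33]
```

View pics/w3.png

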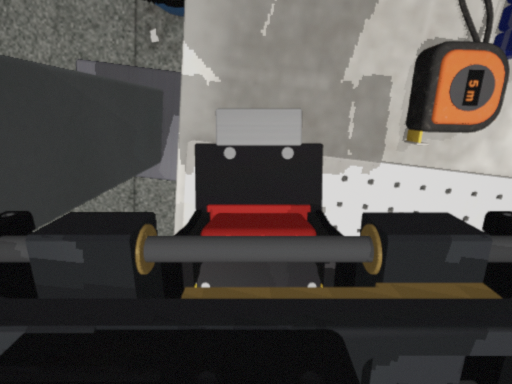

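Wrist view under press: lip outer corners at (217,109) and (301,108), plate front corners at (197,143) and (322,143). I'll fit the tilt from those.

```bash
cat >> geo.py <<'E'
from scipy.optimize import least_squares
def lidfit(c,px,pts,tcp,yaw):
    "tilt (deg, lip low +) and lid origin in grip frame (y,z mm from TCP), yaw & x fitted too"
    pts=np.array(pts);px=np.array(px,float)
    def P(v):
        th,oy,oz,ox,dy=v;Rl=Ro.from_euler("zx",[yaw+dy,-th],degrees=True)
        base=Ro.from_euler("z",yaw,degrees=True).apply([ox/1e3,oy/1e3,oz/1e3])+tcp
        return Rl.apply(pts)+base
    def f(v):
        q=(c["R"]@P(v).T).T+c["t"];q=(c["mtx"]@q.T).T
        return np.r_[(q[:,:2]/q[:,2:]-px).ravel(),(v[1]-(-48*np.sin(np.radians(v[0]))))/3,(v[2]+3+48*np.cos(np.radians(v[0])))/3]
    r=least_squares(f,[10,-8,-50,0,0]);print("tilt,oy,oz,ox,dyaw",r.x.round(2),"res",r.fun.round(1));return r.x
FR=[(-.03,.079,.005),(.03,.079,.005),(-.045,.055,.005),(.045,.055,.005)]
E
python3 - <<'E'
from geo import *
c=dict(np.load("wrist3.npz"))
lidfit(c,[(217,109),(301,108),(197,143),(322,143)],FR,np.array([.425,.0231,.1188]),6.92)
E
```

```text
tilt,oy,oz,ox,dyaw [ 11.95  -6.67 -54.06   1.39   0.35] res [-0.1 -0.1  0.5  0.7 -0.8  0.2  0.4 -0.5  1.1 -1.4]
```

```bash
python3 -m pendant '[[[0,0,2],0],[[0,0,2],0],[[0,0,0],0],[[0,0,-20],0],[[0,0,-25],0],[[0,0,0],0],[[0,0,0],0]]'
python3 - <<'E'
from geo import *
from rig import camera
pose()
c=camera("wrist");np.savez("wrist4.npz",**c);cv2.imwrite("pics/w4.png",cv2.resize(c["pixels"][80:230,160:360],None,fx=4,fy=4,interpolation=cv2.INTER_CUBIC))
E
```

```text
time: 7.8
position: [0.4251, 0.0218, 0.1589]
tool_rot: [0.998, 0.061, -0.0, -0.0]
ft_force: [0.0, 0.4, -1.2]
grip_width: 0.0596
t 7.8 p [0.4251 0.0218 0.1589] yaw 6.96 tilt 0.05 F [ 0.   0.4 -1.2] w 0.0596 q [-0.21  0.42  2.   -0.    0.72 -0.33]
```

View pics/w4.png

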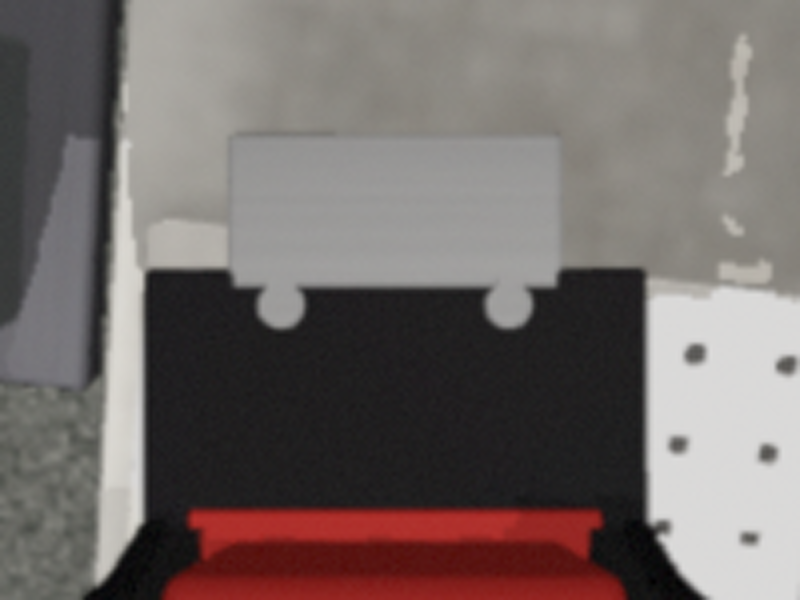

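Crop: lip outer edge from (231,134) to (559,134), plate front edge from (147,270) to (644,270). The lid is square to the gripper and held.

```bash
python3 - <<'E'
from geo import *
c=dict(np.load("wrist4.npz"))
px=(np.array([(231,134),(559,134),(147,270),(644,270)])+.5)/4-.5+[160,80]
v=lidfit(c,px,FR,np.array([.4251,.0218,.1589]),6.96)
th=np.radians(v[0]);tip=np.array([v[1]+79*np.cos(th),v[2]-79*np.sin(th)]);print("tip rel TCP (y,z) mm",tip)
# over the seat, tip at box y=50, tip 6 mm above deck (world z=.054)
ox=v[3]/1e3
a=box(-ox,.045-tip[0]/1e3);b=box(-ox,.076-tip[0]/1e3)
z=.060-tip[1]/1e3;print("TCP pre",a,z,"hooked",b)
rows([(.4251,.0218,.175,7),(*a,.175,7.0),(*a,z,7.0)],step=40)
E
```

```text
tilt,oy,oz,ox,dyaw [ 14.63  -9.4  -52.88   0.62   0.12] res [-0.6  0.3  0.8  0.5 -0.4 -0.1  0.2 -0.3  0.9 -1.1]
tip rel TCP (y,z) mm [ 67.03656578 -72.83418707]
TCP pre [ 0.44458126 -0.14044672] 0.13283418706995515 hooked [ 0.44079257 -0.10967911]
t 7.85 p [0.4249 0.0218 0.1587] yaw 6.95 tilt 0.1 F [-0.  -0.6 -1.9] w 0.06 q [-0.21  0.42  2.   -0.    0.72 -0.33]
[[[0,0,-16],0],[[0,33,0],0],[[0,33,0],0],[[0,32,0],0],[[0,33,0],0],[[0,32,0],0],[[0,0,21],0],[[0,0,21],0]]
```

```bash
python3 -m pendant '[[[0,0,-16],0],[[0,33,0],0],[[0,33,0],0],[[0,32,0],0],[[0,33,0],0],[[0,32,0],0],[[0,0,21],0],[[0,0,15],0]]'
python3 -m pendant '[[[0,0,0],0],[[0,0,0],0]]'
python3 - <<'E'
from geo import *
from rig import camera
pose()
c=camera("wrist");np.savez("wrist5.npz",**c);cv2.imwrite("pics/w5.png",cv2.resize(c["pixels"][60:260,130:390],None,fx=3,fy=3,interpolation=cv2.INTER_CUBIC))
E
```

```text
time: 8.85
position: [0.4444, -0.1404, 0.1377]
tool_rot: [0.998, 0.06, -0.001, -0.001]
ft_force: [-0.5, -0.7, -2.3]
grip_width: 0.0603
time: 9.1
position: [0.4452, -0.1401, 0.1393]
tool_rot: [0.998, 0.061, -0.0, -0.0]
ft_force: [0.5, 0.6, -1.4]
grip_width: 0.0598
t 9.1 p [ 0.4452 -0.1401  0.1393] yaw 6.95 tilt 0.04 F [ 0.5  0.6 -1.4] w 0.0598 q [-0.54  0.49  1.92  0.    0.73 -0.67]
```

View pics/w5.png

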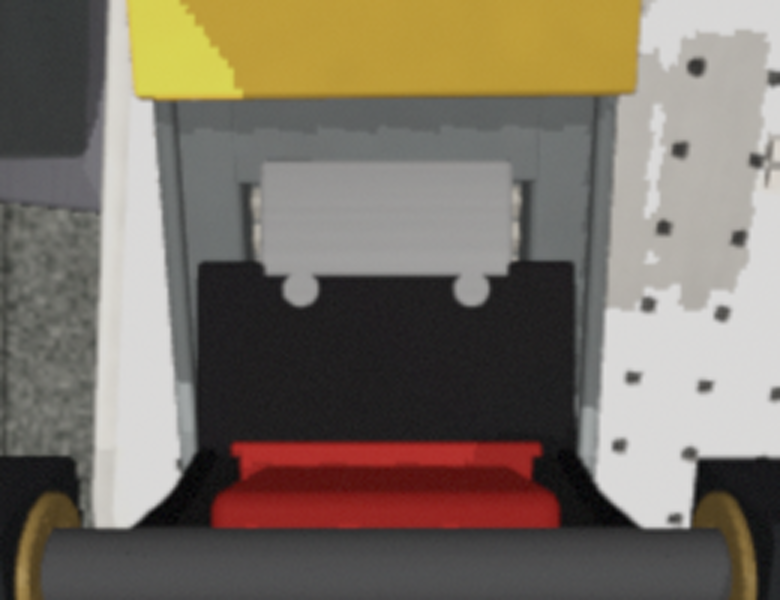

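The view shows the lip centred in front of the ledge: lip from x=263 to 513, ledge from 130 to 640, ledge edge at row 96, all in crop pixels. I'll check the ledge position with this camera and plan the hook.

```bash
python3 - <<'E'
from geo import *
c=dict(np.load("wrist5.npz"));f=lambda p:(np.array(p)+.5)/3-.5+[130,60]
a,t=BOX;Rb=np.array([[np.cos(a),-np.sin(a)],[np.sin(a),np.cos(a)]])
loc=lambda w:((w[:,:2]-t)@Rb*1e3).round(1)
print("ledge edge",loc(world(c,f([(135,96),(637,94)]),.075)))
v=lidfit(c,f([(263,162),(512,162),(199,263),(574,263)]),FR,np.array([.4452,-.1401,.1393]),6.95)
th=np.radians(v[0]);tip=np.array([v[1]+79*np.cos(th),v[2]-79*np.sin(th)]);tcp=loc(np.array([[.4452,-.1401,0]]))
print("tip rel",tip,"tip box y,z(deck=0)",tcp[0,1]+tip[0],139.3+tip[1]-54)
E
```

```text
ledge edge [[-57.9  61.4]
 [ 58.2  61.7]]
tilt,oy,oz,ox,dyaw [ 1.440e+01 -9.600e+00 -5.214e+01  6.900e-01  4.000e-02] res [-0.5 -0.   0.3  0.2 -0.1  0.   0.3 -0.   0.8 -0.9]
tip rel [ 66.91650431 -71.78324493] tip box y,z(deck=0) 45.11650430522208 13.51675507054442
```

```bash
python3 -m pendant '[[[0,0,9],0],[[0,0,0],0],[[0,-8,0],0],[[0,-8,0],0],[[0,-8,0],0],[[0,-7,0],0],[[0,0,0],0],[[0,0,0],0]]'
python3 -c "
from geo import *
pose()"
```

```text
time: 10.15
position: [0.4418, -0.1095, 0.1306]
tool_rot: [0.998, 0.061, 0.0, 0.0]
ft_force: [-0.8, 0.2, -1.4]
grip_width: 0.0598
t 10.15 p [ 0.4418 -0.1095  0.1306] yaw 6.96 tilt 0.03 F [-0.8  0.2 -1.4] w 0.0598 q [-0.49  0.5   1.96 -0.    0.68 -0.61]
```

The lip should now be at box y≈76 mm, about 5 mm above the deck, tilted about 14°. Next I swing it down about the lip.

```bash
python3 -m pendant '[[[0,0,5],0],[[0,3,3],0],[[0,2,3],0],[[0,3,3],0],[[0,2,3],0],[[0,0,0],0]]'
python3 -m pendant '[[[0,2,3],0],[[0,2,3],0],[[0,0,2],0],[[0,0,0],0],[[0,0,0],0]]'
python3 - <<'E'
from geo import *
from rig import camera
pose()
c=camera("wrist");np.savez("wrist6.npz",**c);cv2.imwrite("pics/w6.png",cv2.resize(c["pixels"][60:260,130:390],None,fx=3,fy=3,interpolation=cv2.INTER_CUBIC))
E
```

```text
time: 10.9
position: [0.4427, -0.1196, 0.1133]
tool_rot: [0.998, 0.06, -0.0, 0.0]
ft_force: [-0.8, -0.0, -0.8]
grip_width: 0.0597
time: 11.52
position: [0.4435, -0.1235, 0.1056]
tool_rot: [0.998, 0.06, 0.0, 0.0]
ft_force: [0.4, -0.2, -0.5]
grip_width: 0.0593
t 11.53 p [ 0.4435 -0.1235  0.1056] yaw 6.93 tilt 0.05 F [ 0.4 -0.2 -0.5] w 0.0593 q [-0.52  0.56  1.96  0.    0.62 -0.64]
```

View pics/w6.png

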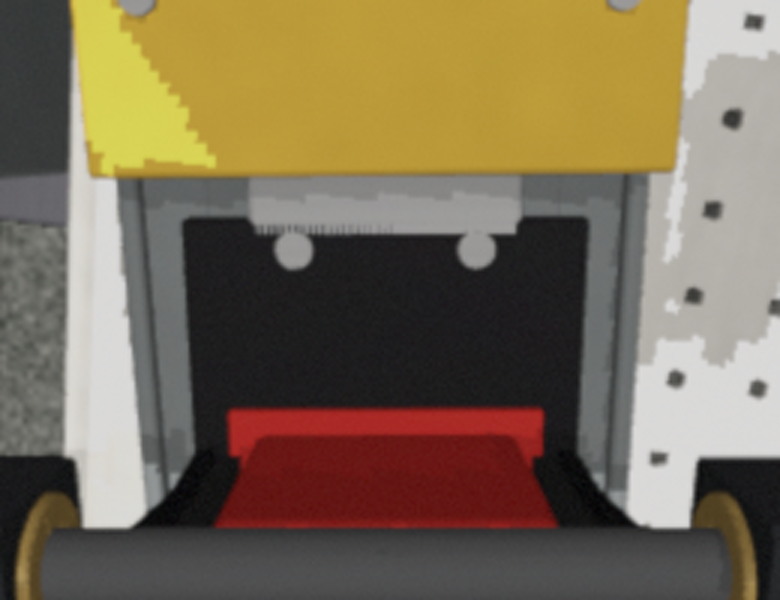

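The lid now looks nearly flat: plate front corners at (183,218) and (588,217), lip disappearing under the ledge edge at row 175. Measuring where it sits.

```bash
python3 - <<'E'
from geo import *
c=dict(np.load("wrist6.npz"));f=lambda p:(np.array(p)+.5)/3-.5+[130,60]
a,t=BOX;Rb=np.array([[np.cos(a),-np.sin(a)],[np.sin(a),np.cos(a)]])
loc=lambda w:((w[:,:2]-t)@Rb*1e3).round(1)
print("plate front corners if flat",loc(world(c,f([(183,218),(588,217)]),.059)),"ledge",loc(world(c,f([(91,175),(677,172)]),.075)))
print("tcp",loc(np.array([[.4435,-.1235,0]])))
v=lidfit(c,f([(183,218),(588,217),(245,409),(546,409)]) [:2],FR[2:],np.array([.4435,-.1235,.1056]),6.93)
E
```

```text
plate front corners if flat [[-43.8  51.6]
 [ 44.9  51.7]] ledge [[-57.6  61.2]
 [ 58.2  61.6]]
tcp [[ 0.4 -5.1]]
tilt,oy,oz,ox,dyaw [  0.94   1.4  -52.78   0.27   0.15] res [-0.2  0.1  0.2  0.1  0.7 -0.6]
```

It's almost flat, with the origin at box y≈-4 mm. I'll nudge it 4 mm toward the ledge, press down 1 mm, release and lift straight up.

```bash
python3 -m pendant '[[[0,-2,0],0],[[0,-2,0],0],[[0,0,1],0],[[0,0,0],0]]'
python3 -m pendant '[[[0,0,0],0],[[0,0,0],0],[[0,0,0],0],[[0,0,0],0]]' 80
python3 -m pendant '[[[0,0,-10],0],[[0,0,-20],0],[[0,0,-30],0],[[0,0,-30],0],[[0,15,0],0],[[0,15,0],0],[[0,0,0],0],[[0,0,0],0]]'
python3 - <<'E'
from geo import *
from rig import camera
pose()
c=camera("wrist");np.savez("wrist7.npz",**c)
d=camera("top");np.savez("top7.npz",**d)
i=cv2.resize(c["pixels"],(512,384));j=cv2.resize(d["pixels"][140:230,330:440],None,fx=4,fy=4,interpolation=cv2.INTER_CUBIC)
cv2.imwrite("pics/w7.png",i)
c0=np.load("top0.npz")["pixels"];print("cover region diff",np.abs(c0[165:225,140:210].astype(int)-d["pixels"][165:225,140:210]).mean())
E
```

```text
time: 12.08
position: [0.4426, -0.1192, 0.1046]
tool_rot: [0.998, 0.061, -0.0, -0.0]
ft_force: [0.6, -0.6, 1.8]
grip_width: 0.0598
time: 12.58
position: [0.4427, -0.1193, 0.1045]
tool_rot: [0.998, 0.061, -0.0, -0.0]
ft_force: [0.7, -0.3, -0.7]
grip_width: 0.0795
time: 13.58
position: [0.4456, -0.149, 0.1936]
tool_rot: [0.998, 0.06, -0.001, -0.001]
ft_force: [-0.2, 0.4, -0.2]
grip_width: 0.0797
t 13.57 p [ 0.4456 -0.149   0.1936] yaw 6.89 tilt 0.16 F [-0.2  0.4 -0.2] w 0.0797 q [-0.56  0.4   1.86  0.    0.88 -0.68]
cover region diff 21.013571428571428
```

View pics/w7.png

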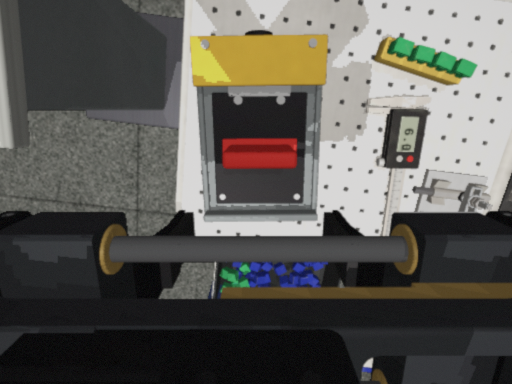

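The wrist view shows the lid flat between the ridges: plate corners at (213,93), (308,93), (306,206) and (215,205), lip under the ledge. The large pixel difference near the cover needs a check, probably an arm shadow. I'll use my last view on it.

```bash
python3 - <<'E'
from geo import *
c=dict(np.load("wrist7.npz"));a,t=BOX;Rb=np.array([[np.cos(a),-np.sin(a)],[np.sin(a),np.cos(a)]])
w=((world(c,[(308,93),(306,206),(215,205),(213,93)],.059)[:,:2]-t)@Rb)
an,o,e=fit([(.045,.055),(.045,-.055),(-.045,-.055),(-.045,.055)],w);print("lid in box",np.degrees(an),o*1e3,(e*1e3).round(1).tolist())
d=np.load("top7.npz")["pixels"];d0=np.load("top0.npz")["pixels"]
f=lambda i:cv2.resize(i[150:230,130:230],None,fx=4,fy=4)
cv2.imwrite("pics/cov.png",np.hstack([f(d0),f(d)]))
def blue(i):
    m=(i[150:230,130:230,0].astype(int)-i[150:230,130:230,2]>60);y,x=np.nonzero(m);return x.mean()+130,y.mean()+150,len(x)
print(blue(d0),blue(d))
E
```

```text
lid in box -0.16324232442317926 [1.38664161 0.13501401] [[0.8, -0.5], [-2.3, 0.9], [1.9, -0.0], [-0.5, -0.4]]
(np.float64(173.64597701149427), np.float64(194.68045977011494), 435) (np.float64(173.7767653758542), np.float64(193.76309794988612), 439)
```

View pics/cov.png

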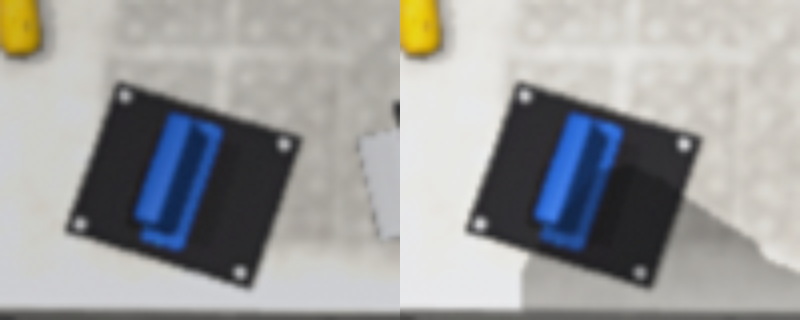

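The cover hasn't moved: its corners are in the same place in both crops, and the difference is lighting and shadow. The lid is seated and centred, so I'm handing in.

```bash
python3 -c "
from rig import order
print(order.hand_in())"
```

```text
the job is handed in; nothing more can be done
None
```

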